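# Run the locked transfer slide to its stop

### The job

The blue substrate box rides in a carriage on the transfer slide in front of the probe station, and a spring lock holds the carriage on the rail. Press the carriage's red lock button down with the fingertips and, keeping it down all the way, push the carriage along the rail until it rests against the black rubber bumper of the stop; then let the button come up so that it locks there, and move clear. Only press and push: lift nothing, keep off the blue box, which stays in its nest, and leave everything else where it stands.

Things in the scene. Friction and masses are not known exactly. Their poses are not given: they have to be found in the camera images.
- button_top (a point): Middle of the top face of the red lock button, moving with it. Thumb button, 36 mm across the rail by 30 mm along it, on the ledge at the trailing end of the grey carriage; top 50 mm above the table when up; goes straight down 6 mm at most, sprung: 7 N to start it, 8.5 N fully down. A low black bezel round it is 44.5 mm tall. Axes: +y along the rail towards the stop, z up.
- push_plate (a point): Middle of the face of the upright push plate on the carriage, just ahead of the button, 56 mm above the table; the face looks back over the button (-y) and is 19 mm ahead of the button's middle. Plate 66 mm wide, 6 mm thick, top 66 mm above the table: fingertips standing on the button can push against it. Axes as the button's.
- lock_button (a joint): Travel of the lock button in m: 0 is up (carriage locked to the rail wherever it stands), 0.006 fully down. From about 0.002 on, the lock jaws are free and the carriage slides; let go, it springs up and locks again.
- carriage (a joint): Distance in m that the carriage has slid since the start, positive towards the stop. Slides with about 1.5 N when unlocked; locked, it withstands 15 N and more.
- carriage_nose (a point): Middle of the leading end face of the carriage, 32 mm above the table. +y points along the rail towards the stop, z up. Carriage 102 mm long, 66 mm wide; behind this point, along -y: nest with the blue box (0 to 59 mm), push plate (59 to 65 mm), red button (centre at 84 mm), rear end (102 mm).
- stop_face (a point): Middle of the black rubber bumper (16 mm across) on the stop, 32 mm above the table, the face that the carriage's nose meets. Axes as the carriage's. The stop is a grey block, 50 mm wide and 43 mm tall, with a black thumbscrew, clamped on the rail at a place that differs from start to start.
- box_center (a point): Centre of the flat blue substrate box, 50x50x13 mm, which lies loose in the nest of the carriage with 2 mm play on each side. Its top stands 58 mm above the table.
- nest_center (a point): Where the centre of the blue box belongs in the nest: the middle of the nest, 51.5 mm above the table, fixed to the carriage, axes as the carriage's.
- rail: Black and aluminium T-rail, 360 mm long along its y, 56 mm wide (96 mm over its four bolt lugs), 26 mm tall, bolted to the table; origin under its middle, on the table. +y points to the end that carries the stop. It stands at a different place and angle from start to start.
- fine_driver_1: Bystander: thin watchmaker screwdriver, 72 long and 9 thick, lying just in front of the rail (mm); origin at the middle of its underside.
- m6_bolt_0: Bystander: black M6 bolt, 22 tall and 10 wide, standing on its head just in front of the rail (mm); origin at the middle of its underside.
- objective_can: Bystander: white screw can with black lid, 47 across, 62 tall (mm); origin at the middle of its underside.
- tip_box_1: Bystander: flat needle box with a clear lid, 45x62x16 (mm); origin at the middle of its underside.
- lens_cap: Bystander: black round cap, 33 across, 13 tall (mm); origin at the middle of its underside.
- kapton_roll: Bystander: roll of amber tape lying flat, 60 across, 16 tall (mm); origin at the middle of its underside.
- swab_jar: Bystander: clear jar with blue lid, 54 across, 70 tall (mm); origin at the middle of its underside.
- ipa_bottle: Bystander: amber dropper bottle, 39 across, 108 tall (mm); origin at the middle of its underside.
There are look-alikes about, which are no part of the job. There is more than one size of the part that bears box_center; the job needs the larger.

How it is judged:
By the outcome, as a careful person would: the job done as asked, in the order asked, and still so for the second after the job is handed in, with the robot touching nothing.
It also fails if it takes over 32 s, if anything falls off the work surface, if the arm or the gripper's body presses on something with over 40 N, if the wrist force passes 120 N, or if a joint passes its speed limit or range.

### The arm

A 6-joint arm with a two-finger parallel gripper is mounted at the origin on a cart in front of the work surface, level with it; the furniture and walls round the work are solid. World frame = base frame: x ahead of the robot, y to its left, z up, the work surface at z = 0. Lengths are in m, angles in rad, forces in N, time in s.
With the tool pointing down it reaches from about 0.25 to 0.775 m from the base axis. Payload 8.9 kg.
Tool frame: the origin (TCP) lies on the front face of the gripper's body, between the roots of the fingers; the fingertips stand r.finger_overhang ahead of it and the grasp point (between the pads) lies 54 mm ahead of it (r.finger_overhang is the distance from the TCP to the fingertips, in m); z points along the fingers, y is the line along which they close (so a half turn about z gives the same grasp; the last joint's range is limited). The gripper opens to 85 mm and grips with 20 to 120 N. Pads are 22 mm wide; open, the fingers measure 114 mm over their backs; the gripper's body (76 mm by 85 mm) begins 54 mm behind the grasp point. The pads swing forward as they close: fully open they stand 13 mm farther back than shut.
Start: joints at [-1.323, 0.291, -0.153, 1.127, 0, 1.431], TCP at [0.198, -0.486, 0.304] pointing down, gripper open.
Joint ranges: [-2.52, 2.52], [-0.91, 1.74], [-1.3, 1.37], [-1.96, 2.02], [-1.52, 1.47], [-3.14, 3.14]. Speed limits (rad/s): [2.22, 2.22, 2.79, 3.14, 3.14, 3.14].

### API

Orientations are given as a unit quaternion [x, y, z, w].
In Python, from rig import monitor, camera, r gives the robot as it stands.
- The arm moves only by the shell command python3 -m handwheel 'ROWS'. ROWS is JSON, a list that holds one entry, the list of rows, each a list of 7 numbers: the shift along the tool's x, y, z each as a share of 0.4 m, from -1 to 1, then the turn, a rotation vector about the tool's x, y, z each as a share of 30 degrees, from -1 to 1, then the opening, from 0 (shut) to 1 (fully open). A call has 1 to 10 rows; each row shifts and turns the commanded pose from where the row before left it, along the tool's axes as they then stand; what a row does not reach is not made up. A row lasts 1/12 s, in which the tool goes at most 41.7 mm and 7.16 degrees, less where a joint would pass 70% of its speed; a pose out of reach is approached as far as the arm can. A call with a number of a shift or a turn outside -1 to 1 is refused whole. A call with a gripper value outside its range is refused whole. The fingers move at their own pace and stop on an object; the grip force is fixed at half the most. Time passes only in rows, so rows that do not move let the fingers close. It gives the time, the measured TCP pose, the force, the opening and the grip force at its end, in the units of the state.
- monitor.observe(): the state, without advancing time (a new reading comes with each control period).
- camera(name): name is "side" or "top"; returns a dict with "frame" (420x560x3 uint8, red, green, blue), "camera_matrix" (3x3 intrinsics, pixels), "k1" (the pictures are not rectified: a ray, as slopes to the right and down, at radius r is drawn at 1 + k1 r^2 times it, then the intrinsics apply), "eye" and "attitude" of the camera in the world. Camera axes: x right, y down, z forward; pixel columns grow to the right and rows downward; lengths in m; the calibration is good to about 2 mm. A picture is of the moment at which its call begins. There is no depth.
- r.sign_off(): hands the job in; it is judged then, once.
The state is a dict: "time_s": time; "q": joint angles; "qvel": joint speeds; "effort": joint torques, N m; "ee_pos": TCP position; "tcp_rot": TCP orientation; "ft_force": force on the tool from outside, world axes, zero at the start; "ft_torque": the same for the moment, N m; "grip_width": opening from 0.0 (shut) to 1.0 (fully open); "finger_force": force on a finger pad.
Only numpy, scipy, OpenCV 4.12 (cv2) and the standard library are available. Lean on these libraries where they do the work, as an engineer would, in place of code of your own. Each camera call takes 0.05 s, during which the arm holds its last target. There are 200 camera calls.

## Working session

There is one attempt and no reset: what is moved stays moved. The work goes in short steps, Python scripts to look and compute and a shell command to move; the robot and the scene stay as the last step left them, time stands still between calls to the robot, and variables do not carry over. Pictures are saved under pics/ and viewed, at most 10 in all, crops included, and the job is handed in when it is done.

```bash
mkdir -p pics; python3 - <<'E'
from rig import monitor,camera,r
import cv2,numpy as np
for n in("top","side"):
    c=camera(n);cv2.imwrite(f"pics/{n}0.png",c["frame"][:,:,::-1]);print(n,c["camera_matrix"],c["k1"],c["eye"],c["attitude"])
s=monitor.observe();print(s["time_s"],s["ee_pos"],s["tcp_rot"],s["ft_force"],r.finger_overhang,s["grip_width"])
E
```

```text
top [[515.72417439   0.         280.24159142]
 [  0.         515.72417439 209.92774973]
 [  0.           0.           1.        ]] -0.04335292878786974 [ 0.3804531  -0.11907242  1.42896817] [ 0.70811805 -0.70549826  0.01048565 -0.02703859]
side [[394.20714105   0.         274.66088043]
 [  0.         394.20714105 206.62510721]
 [  0.           0.           1.        ]] 0.005122713944877196 [-0.22890187  0.89105726  0.60837557] [-0.26230815  0.79977241 -0.5155517   0.16051468]
0.1 [ 0.19796177 -0.48593221  0.3033961 ] [ 9.81359159e-01  1.92181868e-01 -2.94123063e-05 -5.74231140e-04] [-0.86074606 -0.51949953 -0.36904667] 0.0726 1.0008396527721923
```

View pics/top0.png

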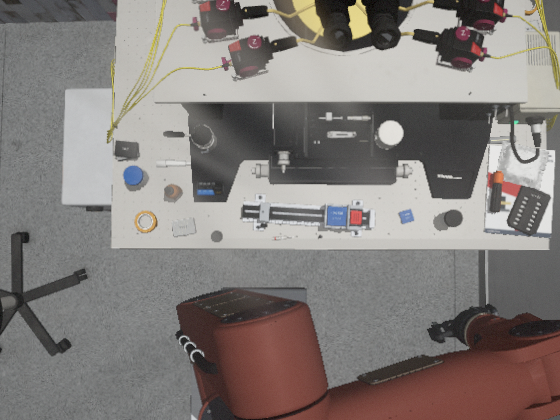

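View pics/side0.png

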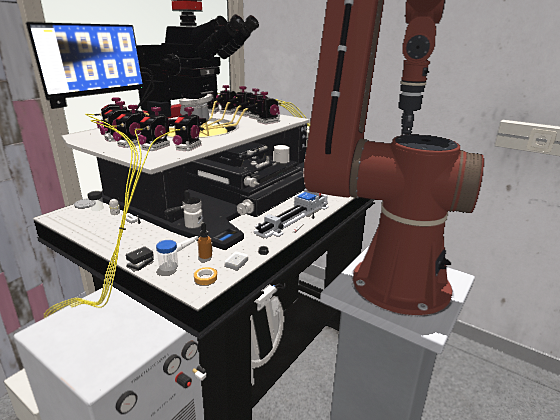

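The top view shows the rail from (242,212) to (375,217), with the stop near (262,212) at its left end. The carriage has a blue box at (338,216) and a red button at (356,217). A smaller blue box lies loose at (406,215) and is a look-alike. In the side view the carriage is near (310,200). I'll measure from an enlarged crop.

```bash
cat > h.py <<'E'
import numpy as np,cv2
from scipy.spatial.transform import Rotation as R
def ray(c,px):
    K=c["camera_matrix"];d=np.array([(px[0]-K[0,2])/K[0,0],(px[1]-K[1,2])/K[1,1]]);u=d.copy()
    for _ in range(20):u=d/(1+c["k1"]*(u@u))
    return R.from_quat(c["attitude"]).apply([u[0],u[1],1.])
def plane(c,px,z):
    d=ray(c,px);e=np.array(c["eye"]);return e+d*(z-e[2])/d[2]
def blobs(c,kind,box,amin=20):
    x0,y0,x1,y1=box;h=cv2.cvtColor(c["frame"][y0:y1,x0:x1].copy(),cv2.COLOR_RGB2HSV)
    if kind=="red":m=cv2.inRange(h,(0,120,90),(10,255,255))|cv2.inRange(h,(170,120,90),(180,255,255))
    else:m=cv2.inRange(h,(100,110,60),(125,255,255))
    n,l,s,ce=cv2.connectedComponentsWithStats(m)
    out=[]
    for i in range(1,n):
        if s[i,4]>=amin:
            rect=cv2.minAreaRect(np.argwhere(l==i)[:,::-1].astype(np.float32))
            out.append((ce[i]+[x0,y0],s[i,4],rect))
    return out
E
python3 - <<'E'
from rig import camera
from h import *
c=camera("top")
cv2.imwrite("pics/crop1.png",cv2.resize(c["frame"][190:250,230:430,::-1],None,fx=4,fy=4,interpolation=cv2.INTER_CUBIC))
for k,z in(("red",.05),("blue",.058)):
    for b in blobs(c,k,(230,190,430,250)):print(k,b,plane(c,b[0],z).round(4))
E
```

```text
red (array([355.79856115, 217.07913669]), np.int32(139), ((125.5, 27.0), (12.0, 11.0), 90.0)) [ 0.4352 -0.2885  0.05  ]
blue (array([336.41702128, 215.66382979]), np.int32(235), ((106.5, 25.5), (17.0, 17.0), 90.0)) [ 0.4384 -0.2361  0.058 ]
```

View pics/crop1.png

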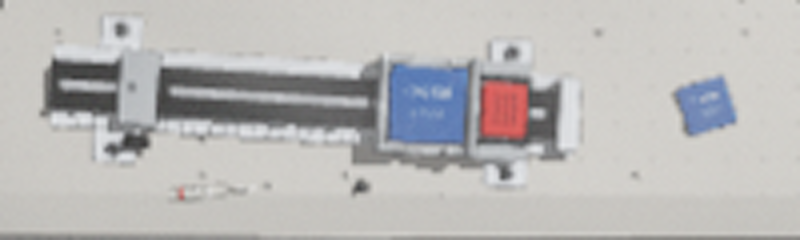

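The larger box sits in the nest at crop (427,105), which is px (337,216). It measures about 50 mm. The one at px (406,215) is about 36 mm and loose, so it's the look-alike. The button is at px (356,217.5), the stop's right edge is at px x≈269.5, and the lug bolts are at crop (122,29), (512,52), (115,148) and (506,173).

```bash
python3 - <<'E'
from rig import camera,monitor
from h import *
c=camera("top");s=camera("side")
P=lambda u,v,z:plane(c,(230+(u+.5)/4-.5,190+(v+.5)/4-.5),z)
A,B,C,D=[P(u,v,.012)[:2] for u,v in((122,29),(512,52),(115,148),(506,173))]
for d in(A-B,C-D):print("rail deg",np.degrees(np.arctan2(d[1],d[0])),np.linalg.norm(d))
d=(A-B)+(C-D);d/=np.linalg.norm(d);n=np.array([-d[1],d[0]]);m=(A+B+C+D)/4
b=plane(c,blobs(c,"red",(230,190,430,250))[0][0],.05)[:2]
bx=plane(c,blobs(c,"blue",(230,190,430,250))[0][0],.058)[:2]
nose=P(377,105,.045)[:2];st=P(158,92,.043)[:2]
for nme,p in zip(("mid","button","box","nose","stop"),(m,b,bx,nose,st)):print(nme,p.round(4),"along",((p-b)@d).round(4),"lat",((p-m)@n).round(4))
for x in blobs(s,"red",(240,170,360,250),5):
    d1=ray(c,blobs(c,"red",(230,190,430,250))[0][0]);d2=ray(s,x[0]);e=np.array(s["eye"])-c["eye"]
    t=np.linalg.lstsq(np.c_[d1,-d2],e,rcond=None)[0];p1=c["eye"]+d1*t[0];p2=s["eye"]+d2*t[1];print("side red",x[0],x[1],p1.round(4),p2.round(4))
o=monitor.observe();T=R.from_quat(o["tcp_rot"]);ang=np.arctan2(d[1],d[0])
tgt=np.r_[b+0.002*d,0.16];print("dir",d,"delta tool",T.inv().apply(tgt-o["ee_pos"]).round(4))
x=T.apply([1,0,0]);print("yaw needed",np.degrees(ang-np.arctan2(x[1],x[0])))
E
```

```text
rail deg 86.7695367634462 0.2686590747881343
rail deg 86.55852442414697 0.2686242730714322
mid [ 0.4427 -0.162 ] along 0.1266 lat 0.0
button [ 0.4351 -0.2884] along 0.0 lat 0.0002
box [ 0.4384 -0.2361] along 0.0524 lat 0.0
nose [ 0.4383 -0.2036] along 0.0848 lat 0.002
stop [ 0.4467 -0.0565] along 0.2321 lat 0.0022
side red [319.4 193.8] 5 [ 0.4353 -0.2888  0.0463] [ 0.4167 -0.2992  0.0468]
dir [0.05819064 0.99830549] delta tool [ 0.2951 -0.0954  0.1437]
yaw needed 64.50387569874701
```

```bash
python3 -m handwheel '[[[0,0,0,0,0,-0.215,0],[0,0,0,0,0,-0.215,0],[0,0,0,0,0,-0.215,0],[0,0,0,0,0,-0.215,0],[0,0,0,0,0,-0.215,0],[0,0,0,0,0,-0.215,0],[0,0,0,0,0,-0.215,0],[0,0,0,0,0,-0.215,0],[0,0,0,0,0,-0.215,0],[0,0,0,0,0,-0.215,0]]]'
cat > go.py <<'E'
import sys
from rig import monitor
from h import *
b=np.array([.4351,-.2884]);d=np.array([.0582,.9983])
a,z=map(float,sys.argv[1:3])   # along offset from button start, tip z
o=monitor.observe();T=R.from_quat(o["tcp_rot"]);t=np.r_[b+a*d,z+.0726]
x=T.apply([1,0,0]);zz=T.apply([0,0,1]);p=np.array(o["ee_pos"])
print("t",o["time_s"],"share",(T.inv().apply(t-p)/.4).round(4),"yawerr",np.degrees(np.arctan2(d[1],d[0])-np.arctan2(x[1],x[0])).round(2),"z",zz.round(4))
tip=p+.0726*zz;print("along",((tip[:2]-b)@d).round(4),"lat",((tip[:2]-b)@[-d[1],d[0]]).round(4),"tipz",tip[2].round(4),"F",np.round(o["ft_force"],2),"grip",o["grip_width"],"q",np.round(o["q"],2))
E
python3 go.py 0.002 0.075
```

```text
time_s: 1.08
ee_pos: [0.198, -0.4861, 0.3038]
tcp_rot: [0.725, 0.688, 0.0, -0.0]
ft_force: [-0.3, -0.3, 0.1]
grip_width: 0.002
finger_force: 0.0
t 1.0833 share [0.5297 0.5659 0.3906] yawerr -0.32 z [-1.e-04  3.e-04 -1.e+00]
along -0.2112 lat 0.2252 tipz 0.2312 F [-0.29 -0.32  0.1 ] grip 0.0020702318318858806 q [-1.32  0.29 -0.15  1.13 -0.    0.3 ]
```

```bash
python3 -m handwheel '[[[0.053,0.0566,0.02,0,0,0,0],[0.053,0.0566,0.02,0,0,0,0],[0.053,0.0566,0.02,0,0,0,0],[0.053,0.0566,0.02,0,0,0,0],[0.053,0.0566,0.02,0,0,0,0],[0.053,0.0566,0.02,0,0,0,0],[0.053,0.0566,0.02,0,0,0,0],[0.053,0.0566,0.02,0,0,0,0],[0.053,0.0566,0.02,0,0,0,0],[0.053,0.0566,0.02,0,0,0,0]]]' >/dev/null; python3 go.py 0.002 0.065
```

```text
t 1.9167 share [ 1.000e-04 -5.500e-03  2.148e-01] yawerr 0.0 z [ 0.e+00 -1.e-04 -1.e+00]
along 0.002 lat -0.0022 tipz 0.1509 F [ 0.33 -0.89  0.56] grip 0.0008794917022693391 q [-0.72  0.35 -0.3   0.93 -0.    0.91]
```

```bash
python3 -m handwheel '[[[0,0,0.05,0,0,0,0],[0,0,0.05,0,0,0,0],[0,0,0.05,0,0,0,0],[0,0,0.04,0,0,0,0],[0,0,0.02,0,0,0,0],[0,0,0,0,0,0,0],[0,0,0,0,0,0,0]]]' >/dev/null; python3 go.py 0.002 0.045
python3 - <<'E'
from rig import camera
import cv2,numpy as np
a=camera("top")["frame"][185:245,310:400,::-1];b=camera("side")["frame"][165:235,260:365,::-1]
cv2.imwrite("pics/c2.png",np.vstack([cv2.resize(a,(630,280),interpolation=2),cv2.resize(b,(630,315),interpolation=2)]))
E
```

```text
t 2.5 share [ 0.0033 -0.0031  0.0562] yawerr 0.01 z [-3.e-04  3.e-04 -1.e+00]
along 0.0007 lat -0.0012 tipz 0.0675 F [-0.15  0.42  1.21] grip 0.0016278734759924219 q [-0.72  0.44 -0.4   0.73  0.    0.91]
```

View pics/c2.png

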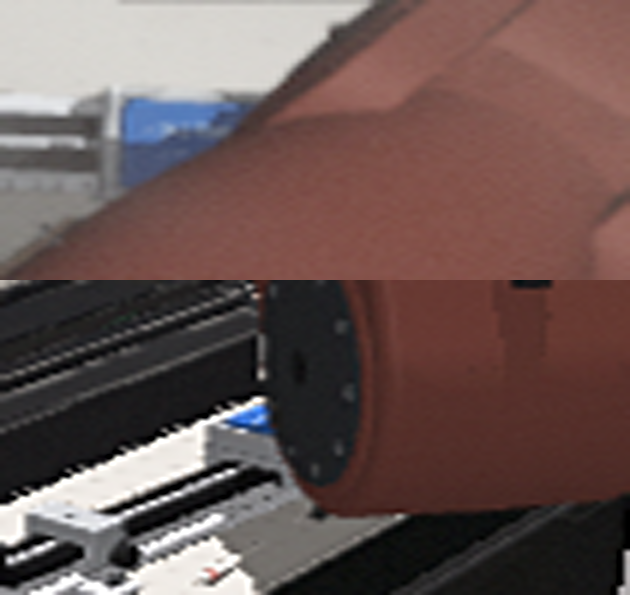

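The arm hides the button in both views: the top crop shows only the carriage's nose and box, and the side crop only the nose and stop. I'll go on by force, with lateral error about 1 mm.

```bash
python3 -m handwheel '[[[0.003,-0.003,0.013,0,0,0,0],[0,0,0.013,0,0,0,0],[0,0,0.013,0,0,0,0],[0,0,0,0,0,0,0],[0,0,0,0,0,0,0]]]' >/dev/null; python3 go.py 0.002 0.045; python3 -m handwheel '[[[0,0,0.005,0,0,0,0],[0,0,0.005,0,0,0,0],[0,0,0,0,0,0,0],[0,0,0,0,0,0,0]]]' >/dev/null; python3 go.py 0.002 0.045
```

```text
t 3.0167 share [-0.0002  0.0005  0.0158] yawerr 0.01 z [-6.e-04  6.e-04 -1.e+00]
along 0.0021 lat 0.0002 tipz 0.0513 F [-0.13 -0.35  1.06] grip 0.001257895246354139 q [-0.72  0.46 -0.43  0.69  0.    0.91]
t 3.35 share [ 0.0005 -0.0007  0.0077] yawerr 0.0 z [ 5.e-04 -4.e-04 -1.e+00]
along 0.0018 lat -0.0003 tipz 0.0481 F [-1.4   1.37  7.27] grip -0.0011258722129065648 q [-0.72  0.46 -0.43  0.68  0.    0.91]
```

```bash
python3 -m handwheel '[[[0,0,0.004,0,0,0,0],[0,0,0.004,0,0,0,0],[0,0,0,0,0,0,0],[0,0,0,0,0,0,0]]]' >/dev/null; python3 go.py 0.010 0.045
```

```text
t 3.6833 share [ 0.0205 -0.0007 -0.0001] yawerr 0.0 z [ 6.e-04 -5.e-04 -1.e+00]
along 0.0017 lat -0.0003 tipz 0.045 F [-1.6   1.14  7.62] grip 0.004944765147031148 q [-0.72  0.47 -0.43  0.67 -0.    0.91]
```

```bash
python3 -m handwheel '[[[0.005,0,0,0,0,0,0],[0.005,0,0,0,0,0,0],[0.005,0,0,0,0,0,0],[0.005,0,0,0,0,0,0],[0.005,0,0,0,0,0,0],[0.005,0,0,0,0,0,0],[0.005,0,0,0,0,0,0],[0.005,0,0,0,0,0,0]]]' >/dev/null; python3 go.py 0.03 0.045
```

```text
t 4.35 share [ 0.0319 -0.0008  0.0004] yawerr 0.02 z [ 5.0e-04 -1.9e-03 -1.0e+00]
along 0.0171 lat -0.0004 tipz 0.0452 F [-1.85 -1.09  8.46] grip 0.0021601912483728745 q [-0.7   0.45 -0.45  0.66 -0.    0.93]
```

```bash
python3 -m handwheel '[[[0.008,0,0,0,0,0,0],[0.008,0,0,0,0,0,0],[0.008,0,0,0,0,0,0],[0.008,0,0,0,0,0,0],[0.008,0,0,0,0,0,0],[0.008,0,0,0,0,0,0],[0.008,0,0,0,0,0,0],[0.008,0,0,0,0,0,0]]]' >/dev/null; python3 go.py 0.12 0.045; python3 - <<'E'
from rig import camera
import cv2
cv2.imwrite("pics/t3.png",cv2.resize(camera("top")["frame"][185:245,230:400,::-1],None,fx=4,fy=4,interpolation=2))
E
```

```text
t 5.0167 share [ 0.1927 -0.0009  0.    ] yawerr 0.02 z [ 5.0e-04 -1.9e-03 -1.0e+00]
along 0.0428 lat -0.0004 tipz 0.0452 F [-1.77 -1.68  7.78] grip -0.004205676707608734 q [-0.66  0.44 -0.49  0.65 -0.    0.97]
```

View pics/t3.png

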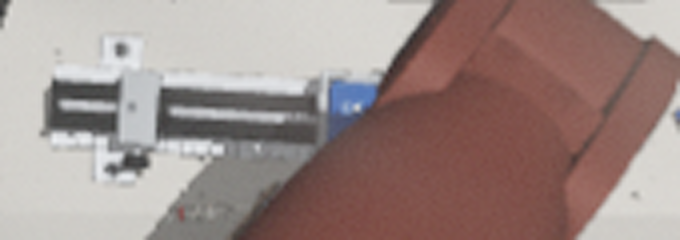

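The carriage follows: its nose is now at crop x≈318 (was 377), and the stop edge is at 158. About 100 mm is left.

```bash
python3 -m handwheel '[[[0.01,0,0,0,0,0,0],[0.012,0,0,0,0,0,0],[0.012,0,0,0,0,0,0],[0.012,0,0,0,0,0,0],[0.012,0,0,0,0,0,0],[0.012,0,0,0,0,0,0],[0.012,0,0,0,0,0,0],[0.012,0,0,0,0,0,0],[0.012,0,0,0,0,0,0],[0.01,0,0,0,0,0,0]]]' >/dev/null; python3 go.py 0.12 0.045
```

```text
t 5.9 share [ 0.0761 -0.0009  0.0001] yawerr 0.01 z [ 5.0e-04 -1.6e-03 -1.0e+00]
along 0.0894 lat -0.0004 tipz 0.0451 F [-2.08 -1.94  7.86] grip 0.0003447267877852774 q [-0.57  0.41 -0.53  0.63 -0.    1.05]
```

```bash
python3 -m handwheel '[[[0.008,0,0,0,0,0,0],[0.008,0,0,0,0,0,0],[0.008,0,0,0,0,0,0],[0.008,0,0,0,0,0,0],[0.008,0,0,0,0,0,0],[0.006,0,0,0,0,0,0],[0.005,0,0,0,0,0,0],[0,0,0,0,0,0,0]]]' >/dev/null; python3 go.py 0.14 0.045; python3 - <<'E'
from rig import camera
import cv2
cv2.imwrite("pics/t4.png",cv2.resize(camera("top")["frame"][190:240,230:330,::-1],None,fx=7,fy=7,interpolation=2))
E
```

```text
t 6.5667 share [ 0.0745 -0.0007  0.    ] yawerr -0.0 z [ 5.e-04 -1.e-03 -1.e+00]
along 0.1101 lat -0.0003 tipz 0.045 F [-1.88  0.83  7.49] grip 0.000793114435545572 q [-0.54  0.4  -0.55  0.62 -0.    1.09]
```

View pics/t4.png

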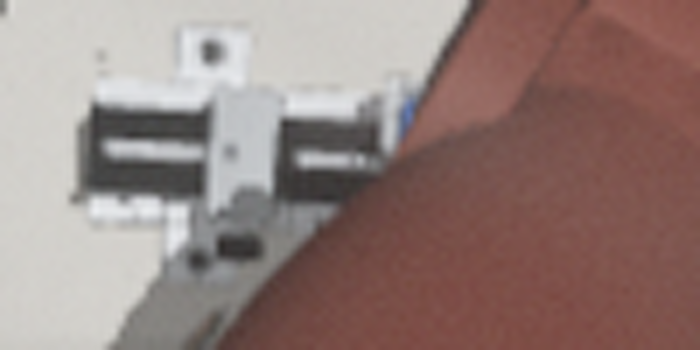

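Nose edge at crop x≈382, stop edge at 276, so the gap is about 40 mm minus the bumper.

```bash
python3 -m handwheel '[[[0.006,0,0,0,0,0,0],[0.006,0,0,0,0,0,0],[0.006,0,0,0,0,0,0],[0.006,0,0,0,0,0,0],[0.006,0,0,0,0,0,0],[0.006,0,0,0,0,0,0],[0.005,0,0,0,0,0,0],[0.005,0,0,0,0,0,0]]]'; python3 go.py 0.14 0.045; python3 -m handwheel '[[[0.004,0,0,0,0,0,0],[0.004,0,0,0,0,0,0],[0.004,0,0,0,0,0,0],[0.003,0,0,0,0,0,0]]]' >/dev/null; python3 go.py 0.14 0.045
```

```text
time_s: 7.28
ee_pos: [0.4429, -0.1604, 0.1177]
tcp_rot: [0.727, 0.686, -0.0, 0.001]
ft_force: [-2.5, -1.3, 8.3]
grip_width: -0.001
finger_force: 3.9
t 7.2833 share [ 0.0294 -0.0009  0.0001] yawerr 0.02 z [ 5.0e-04 -1.5e-03 -1.0e+00]
along 0.1281 lat -0.0004 tipz 0.0451 F [-2.51 -1.27  8.32] grip -0.000699455643656513 q [-0.5   0.39 -0.57  0.61 -0.    1.13]
t 7.6167 share [ 0.0142 -0.0008  0.0001] yawerr 0.01 z [ 5.0e-04 -1.4e-03 -1.0e+00]
along 0.1342 lat -0.0004 tipz 0.0451 F [-3.15 -1.59  7.87] grip 0.0023879894758318354 q [-0.49  0.39 -0.57  0.61 -0.    1.14]
```

```bash
for i in 1 2 3; do python3 -m handwheel '[[[0.004,0,0,0,0,0,0],[0.004,0,0,0,0,0,0]]]' >/dev/null; python3 go.py 0.15 0.045|tail -1; done
```

```text
along 0.1374 lat -0.0004 tipz 0.045 F [-3.11 -1.08  8.17] grip 0.0023441608548803953 q [-0.48  0.39 -0.57  0.61 -0.    1.15]
along 0.1406 lat -0.0004 tipz 0.045 F [-2.04 -0.91  8.07] grip -0.00018504241632580148 q [-0.48  0.39 -0.58  0.61 -0.    1.15]
along 0.1434 lat -0.0005 tipz 0.0451 F [-2.9  -5.98  7.95] grip 0.00016672095265669176 q [-0.47  0.38 -0.58  0.61 -0.    1.16]
```

```bash
for i in 1 2 3; do python3 -m handwheel '[[[0.003,0,0,0,0,0,0],[0,0,0,0,0,0,0]]]' >/dev/null; python3 go.py 0.15 0.045|tail -1; done
```

```text
along 0.1442 lat -0.0008 tipz 0.0453 F [-2.37 -5.03  7.39] grip -0.003586811060048692 q [-0.47  0.38 -0.58  0.61 -0.    1.16]
along 0.1452 lat -0.001 tipz 0.0453 F [-2.22 -5.19  8.47] grip 0.004336209674169141 q [-0.47  0.38 -0.58  0.61 -0.    1.16]
along 0.1463 lat -0.0011 tipz 0.0454 F [-1.71 -4.96  6.79] grip -0.001585744362805053 q [-0.46  0.38 -0.58  0.61 -0.    1.16]
```

```bash
python3 - <<'E'
from rig import camera
import cv2,numpy as np
a=camera("top")["frame"][190:240,240:310,::-1];b=camera("side")["frame"][185:245,250:334,::-1]
cv2.imwrite("pics/t5.png",np.vstack([cv2.resize(a,(392,280),interpolation=2),cv2.resize(b,(392,280),interpolation=2)]))
E
```

```text
(no output)
```

View pics/t5.png

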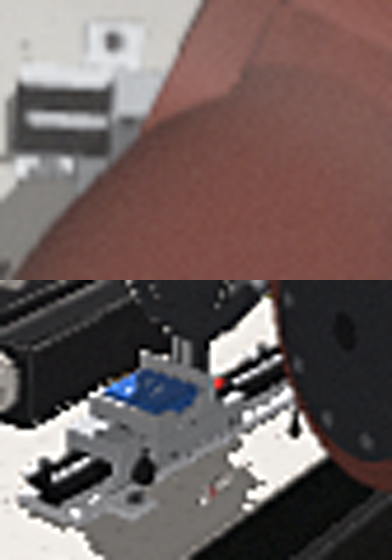

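The side crop shows the carriage up at the stop and the box in its nest. The force stays near 5 N as the tip advances, so the fingertips are sliding on the button with the carriage already held by the bumper. I'll press on until the plate itself is loaded.

```bash
for i in 1 2 3 4; do python3 -m handwheel '[[[0.003,0.0005,0,0,0,0,0],[0,0,0,0,0,0,0]]]' >/dev/null; python3 go.py 0.15 0.045|tail -1; done
```

```text
along 0.1475 lat -0.0014 tipz 0.0454 F [-0.97 -5.83  7.88] grip 0.00011611218969717498 q [-0.46  0.38 -0.58  0.61 -0.    1.17]
along 0.1482 lat -0.0016 tipz 0.0454 F [-1.88 -6.99  7.76] grip 0.005647245584395047 q [-0.46  0.38 -0.58  0.61 -0.    1.17]
along 0.1483 lat -0.0015 tipz 0.0454 F [ -4.21 -14.1    6.44] grip 0.00122432861634906 q [-0.46  0.38 -0.58  0.61 -0.01  1.17]
along 0.1483 lat -0.0016 tipz 0.0455 F [ -6.62 -19.63   6.43] grip -0.002482430157446258 q [-0.46  0.38 -0.58  0.6  -0.01  1.18]
```

```bash
python3 -m handwheel '[[[-0.006,0,0,0,0,0,0],[0,0,0,0,0,0,0]]]' >/dev/null; python3 go.py 0.146 0.045|tail -1;  python3 -m handwheel '[[[0,0,-0.004,0,0,0,0],[0,0,-0.004,0,0,0,0],[0,0,-0.004,0,0,0,0],[0,0,-0.004,0,0,0,0],[0,0,0,0,0,0,0]]]' >/dev/null; python3 go.py 0.146 0.05
```

```text
along 0.1482 lat -0.0016 tipz 0.0453 F [-3.49 -7.78  7.97] grip -0.0032089347751405387 q [-0.46  0.38 -0.58  0.61 -0.    1.17]
t 9.9667 share [-0.0063 -0.0035  0.0031] yawerr 0.07 z [ 4.0e-04 -4.3e-03 -1.0e+00]
along 0.1482 lat -0.0014 tipz 0.0512 F [-1.08 -9.07  0.52] grip -0.002387346887140704 q [-0.46  0.37 -0.57  0.62 -0.    1.17]
```

Button is up and locked. I'll back off the plate, rise, and move clear.

```bash
python3 -m handwheel '[[[-0.008,0,-0.004,0,0,0,0],[-0.005,0,-0.01,0,0,0,0],[0,0,-0.03,0,0,0,0],[0,0,-0.05,0,0,0,0],[0,0,-0.06,0,0,0,0],[0,0,-0.06,0,0,0,0],[0,0,-0.06,0,0,0,0]]]' >/dev/null; python3 go.py -0.2 0.2
python3 -m handwheel '[[[-0.07,0.03,0,0,0,0,0],[-0.07,0.04,0,0,0,0,0],[-0.07,0.05,0,0,0,0,0],[-0.07,0.05,0,0,0,0,0],[-0.07,0.05,0,0,0,0,0],[-0.07,0,0,0,0,0,0],[-0.07,0,0,0,0,0,0],[-0.07,0,0,0,0,0,0],[-0.07,0,0,0,0,0,0],[-0.07,0,0,0,0,0,0]]]'
```

```text
t 10.55 share [-0.8632 -0.0017 -0.0957] yawerr -0.0 z [ 0.e+00  5.e-04 -1.e+00]
along 0.1453 lat -0.0006 tipz 0.1619 F [ 0.96  0.54 -0.17] grip 0.0025393822442924953 q [-0.47  0.24 -0.42  0.91  0.    1.16]
time_s: 11.38
ee_pos: [0.5157, -0.4294, 0.2332]
tcp_rot: [0.727, 0.686, 0.0, -0.0]
ft_force: [0.3, -0.3, 0.3]
grip_width: 0.001
finger_force: 0.0
```

```bash
python3 - <<'E'
from rig import camera
from h import *
c=camera("top");s=camera("side")
cv2.imwrite("pics/t6.png",np.vstack([cv2.resize(c["frame"][190:240,230:370,::-1],(784,280),interpolation=2),cv2.resize(s["frame"][185:240,240:394,::-1],(784,280),interpolation=2)]))
b=np.array([.4351,-.2884]);d=np.array([.0582,.9983])
for k,z in(("red",.05),("blue",.058)):
    for x in blobs(c,k,(230,190,430,250)):
        p=plane(c,x[0],z)[:2]-b;print(k,x[0].round(1),x[1],"along",(p@d).round(4),"lat",(p@[-d[1],d[0]]).round(4))
E
```

```text
red [303.2 214.2] 132 along 0.1405 lat 0.0009
blue [283.5 215. ] 134 along 0.1928 lat 0.0067
```

View pics/t6.png

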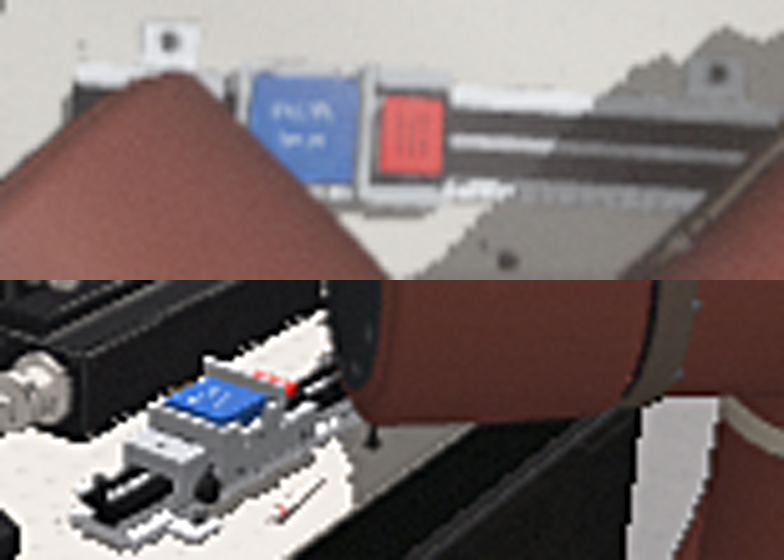

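The final views show the carriage moved about 140 mm and resting at the stop. The button is up at px (303,214), the box is in its nest, and the bolt and driver are undisturbed.

```bash
python3 -c "from rig import r;print(r.sign_off())"
```

```text
the job is handed in; nothing more can be done
None
```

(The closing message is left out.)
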